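Draw a spring gate latch to its setting mark and hold it

ROBOT

A 6-joint arm with a two-finger parallel gripper is mounted at the origin on the work surface. World frame = base frame: x ahead of the robot, y to its left, z up, the work surface at z = 0. Lengths are in m, angles in rad, forces in N, time in s.
With the tool pointing down it reaches from about 0.325 to 0.775 m from the base axis. Payload 5.5 kg.
Tool frame: the origin (TCP) lies at the very end of the fingers, on their centre line; the grasp point (between the pads) lies 19 mm behind it; z points along the fingers, y is the line along which they close (so a half turn about z gives the same grasp; the last joint's range is limited). The gripper opens to 88 mm and grips with 3 to 60 N. Pads are 20 mm wide; open, the fingers measure 115 mm over their backs; the gripper's body (75 mm by 178 mm) begins 61 mm behind the grasp point.
Start: joints at [-1.163, 0.091, 1.231, -0, 1.82, -0.057], TCP at [0.269, -0.536, 0.223] pointing down, gripper open.
Joint ranges: [-2.87, 2.87], [-0.86, 2.18], [0.17, 2.46], [-1.51, 4.65], [0.06, 2.69], [-2.65, 2.65]. Speed limits (rad/s): [2.57, 2.57, 3.01, 3.14, 3.14, 3.14].

INTERFACE

Orientations are given as a unit quaternion [x, y, z, w].
In Python, from plant import r, optics gives the robot as it stands.
- The arm moves only by the tool drive_tool, never from a script. Its argument "moves" is a list of rows, each a list of 7 numbers: the opening, from 0 (shut) to 1 (fully open), then the shift along the world's x, y, z in m, then the turn, a rotation vector about the world's x, y, z in degrees. In form: [[grip, x, y, z, wx, wy, wz], ...]. A call has 1 to 12 rows; each row is the pose to reach, as a shift and turn from the pose commanded when the call began; what a row does not reach only later rows make up. A row lasts 1/10 s, in which the tool goes at most 50 mm and 8.59 degrees, less where a joint would pass 70% of its speed; a pose out of reach is approached as far as the arm can. A call with a gripper value outside its range is refused whole. The fingers move at their own pace and stop on an object; "force" is the grip in N (left out, the last holds). Time passes only in rows, so rows that repeat a pose let the fingers close. It gives the time, the measured TCP pose, the force, the opening and the grip force at its end, in the units of the state.
- r.read_state(): the state, without advancing time (a new reading comes with each control period).
- optics.read_camera(name): name is "side" or "top" or "wrist"; returns a dict with "image" (400x640x3 uint8, red, green, blue), "z_map" (400x640 float32, m along the optical axis (not along the pixel's ray), 0 where there is no reading), "fx", "fy", "cx", "cy" (pixels), "cam_to_world" (4x4, takes a point from camera to world coordinates). Camera axes: x right, y up, looking along -z (the intrinsics and any distortion apply to the point x, -y, -z); pixel columns grow to the right and rows downward; lengths in m; the calibration is good to about 2 mm. A picture is of the moment at which its call begins.
- r.hand_in(): hands the job in; it is judged then, once.
The state is a dict: "t": time; "q": joint angles; "joint_vel": joint speeds; "joint_efforts": joint torques, N m; "ee_pos": TCP position; "tcp_rot": TCP orientation; "contact_force": force on the tool from outside, world axes, zero at the start; "ft_torque": the same for the moment, N m; "grip_width": finger opening in m; "grasp_force": force on a finger pad.
Only numpy, scipy, OpenCV 4.12 (cv2) and the standard library are available. Lean on these libraries where they do the work, as an engineer would, in place of code of your own. Each camera call takes 0.05 s, during which the arm holds its last target. There are 200 camera calls.

TASK

Set up the gate latch for adjustment: swing the flat hinged setting plate right over so that it lies flat with its marker side up, and then pull the spring bolt out by its upright handle until the pin on the handle is in line with the marker's pin, and finish while still holding it there with the gripper, because it springs back if let go. Do not press on the marker, and leave the loose things on the ledge where they lie.

Things in the scene. Friction and masses are not known exactly. Their poses are not given: they have to be found in the camera images.
- latch: Fixed base of a spring gate latch: wood, 60 x 250 x 12 mm, long side along its y. Origin on the ledge under its middle, z up. Latch case 44 mm wide, 52 high at y +20 to +92; bolt on x = 0, 36 mm up, pulled out to -y. A 12 mm high, 30 mm wide arm carries the plate's hinge at x +100; rubber rests 10 mm across under the plate at x +100, y +30 and -30; else bare ledge. Yaw varies.
- handle: Spring bolt with its upright handle: round steel post, 14 mm diameter, top 82 mm above the ledge; axes as the latch's. Origin on the post's axis, 36 mm up, at latch x 0, y -30 mm when home (50 mm from the case). Bolt and boss reach 44 mm up; above, the post is bare. Slides to latch -y, 75 mm at most; spring 2.4 N at home, +1.2 N per 10 mm; the mark is 20 to 60 mm out.
- handle_grip (a point): Point on the axis of the handle post, 64 mm above the ledge: where to grip it from above.
- handle_pin_tip (a point): Tip of the thin (6 mm) level pin that sticks out 50 mm from the handle's axis to the latch's +x, 42 mm above the ledge. Moves with the bolt.
- plate (a joint): Angle of the hinged aluminium setting plate (rad): 0 folded away, flat, reaching out to the latch's +y, marker underneath; pi/2 upright; 3.14 swung right over, flat, reaching out to the latch's -y, marker on top. The hinge turns freely, so the plate falls to whichever side it leans.
- plate_hinge (a point): Point on the plate's hinge axis, in the middle of the plate's width: latch x = +100, y = 0, 32 mm above the ledge. The hinge axis is parallel to the latch's x.
- plate_grip (a point): Point on the plate 113 mm from the hinge axis, mid width and thickness. Plate 40 mm wide (latch x), 5 mm thick, 0.11 kg, ends 125 mm from the hinge axis; lying flat on either side its middle is 32 mm above the ledge. The last 25 mm are free of the marker and can be gripped from above across the 40 mm width, the plate turning between the pads.
- marker: Marker clamped on the plate: dark steel block 26 x 10 x 9 mm with a level 6 mm pin reaching 44 mm from the plate's middle to the latch's -x. Axes are the plate's, y away from the hinge. Origin in the plate's mid-plane on the pin's line, 50 to 90 mm from the hinge. Pin 22 mm up at first (underneath), 42 mm after the swing. In line: handle pin tip at the same latch y (y = 0 here).
- marker_pin_tip (a point): Tip of the marker's pin, 44 mm from the plate's middle. With the plate swung over and the bolt at the mark, the two pin tips face each other end to end with a 6 mm gap.
- axle_bolt: rusted steel axle bolt lying on its side, 130 mm long, 22 mm head and nut; bystander, origin on the ledge under its middle
- emitter: blue plastic drip emitter, 26 mm across, 28 mm high; bystander, origin at the middle of its underside
- insulator: cream ceramic insulator, 44 mm across, 44 mm high; bystander, origin at the middle of its underside
- hasp: galvanised gate latch staple plate, 34 x 80 mm, 25 mm high at its staple; bystander, origin at the middle of its underside
- washer: flat steel washer, 34 mm across, 4 mm thick; bystander, origin at the middle of its underside
- spanner: steel spanner 150 mm long lying flat; bystander, origin at the middle of its underside

How it is judged:
On the way, in this order (a step that is already met when the one before it is completed fails the run):
1. the setting plate lies swung right over, marker side up, with the bolt still home (within 8 mm) (value of joint plate above 3.04 rad and y of handle in the frame of latch above -0.038 m), for 0.2 s.
2. the fingers hold the bolt at the mark (value of joint plate above 3.04 rad and y of handle_pin_tip in the frame of marker between -0.004 and 0.004 m and contact force between the fingers and handle above 2 N and linear speed of handle below 0.01 m/s), for 0.5 s.
At the end, for the whole second after the job is handed in: The plate lies swung over within 0.1 rad (joint above 3.04), the handle's pin is within 4 mm of the marker's pin along the bolt's travel, the bolt is still (under 10 mm/s), and the fingers bear on the handle with more than 2 N (all of step 2); the arm keeps its last pose, push and grip.
It fails at once if a loose thing was shifted more than 25 mm (distance of any of axle_bolt, emitter, insulator, hasp, washer, spanner from where it was at the start of the episode above 0.025 m).
It fails at once if the marker was pressed with more than 4 N (contact force between any of the fingers, the arm and marker above 4 N).
It also fails if it takes over 56 s, if anything falls off the work surface, if the arm or the gripper's body presses on something with over 40 N, if the wrist force passes 120 N, or if a joint passes its speed limit or range.

## Working session

There is one attempt and no reset: what is moved stays moved. The work goes in short steps, Python scripts to look and compute and a tool call to move; the robot and the scene stay as the last step left them, time stands still between calls to the robot, and variables do not carry over. Pictures are saved under pics/ and viewed, at most 10 in all, crops included, and the job is handed in when it is done.

Besides the shell and the picture viewer there is one more tool, called after "Request:" as a command line: name --pt "numbers of a row" for each row, then --argument value for the rest. drive_tool: Moves the arm, as the interface text tells. Its arguments: {"type":"object","properties":{"moves":{"type":"array"},"force":{"type":"number"}},"required":["moves"]}

```bash
mkdir -p pics; cat > h.py <<'E'
import numpy as np, cv2
from plant import r, optics
def shot(name, fn):
    d=optics.read_camera(name); np.savez('pics/'+fn+'.npz',**d)
    cv2.imwrite('pics/'+fn+'.png',cv2.cvtColor(d['image'],cv2.COLOR_RGB2BGR)); return d
def px(d,u,v,z=None):
    """pixel -> world; by depth, or at a given world height z"""
    T=d['cam_to_world']; ray=np.array([(u-d['cx'])/d['fx'],-(v-d['cy'])/d['fy'],-1.])
    if z is None:
        p=np.median(d['z_map'][int(v)-1:int(v)+2,int(u)-1:int(u)+2]); return T[:3,:3]@(ray*p)+T[:3,3]
    R=T[:3,:3]@ray; return T[:3,3]+R*(z-T[2,3])/R[2]
E
python3 - <<'E'
from h import *
print(r.read_state())
for n in('top','side'):
    d=shot(n,n+'0'); print([k for k in d], d['fx'],d['cx'],d['cam_to_world'])
E
```

```text
{'t': 0.0, 'q': array([-1.16264683e+00,  9.18295954e-02,  1.23185444e+00,  4.83610195e-05,
        1.81981942e+00, -5.67045390e-02]), 'joint_vel': array([ 0.0007315 ,  0.00071758, -0.00125784, -0.00233485,  0.00095462,
        0.00064099]), 'joint_efforts': array([ 3.40583629e-04, -4.46447718e+01, -4.06440854e+01,  6.97144330e-02,
        2.93756090e-02, -1.21163057e-04]), 'ee_pos': array([ 0.26886764, -0.53605309,  0.22154218]), 'tcp_rot': array([ 9.73108411e-01,  2.30345627e-01, -1.43942844e-04, -9.44782903e-04]), 'contact_force': array([-0.25715439,  0.01566691,  0.58681996]), 'ft_torque': array([ 0.04589628,  0.00959702, -0.03101126]), 'grasp_force': 0.0, 'grip_width': 0.08789980404533217}
['image', 'z_map', 'fx', 'fy', 'cx', 'cy', 'cam_to_world'] 466.9997774556916 314.1740831167321 [[-0.00842874  0.99605322 -0.08835685  0.46466437]
 [-0.99991081 -0.00931073 -0.00957473  0.03393732]
 [-0.01035961  0.08826827  0.99604287  1.12985294]
 [ 0.          0.          0.          1.        ]]
['image', 'z_map', 'fx', 'fy', 'cx', 'cy', 'cam_to_world'] 462.68892282479516 322.5579039526665 [[ 0.90869801  0.31226707 -0.27705092  0.29991214]
 [-0.41737438  0.66663094 -0.61757738 -0.45327701]
 [-0.00815837  0.67682529  0.73609848  0.68677869]
 [ 0.          0.          0.          1.        ]]
```

View pics/top0.png

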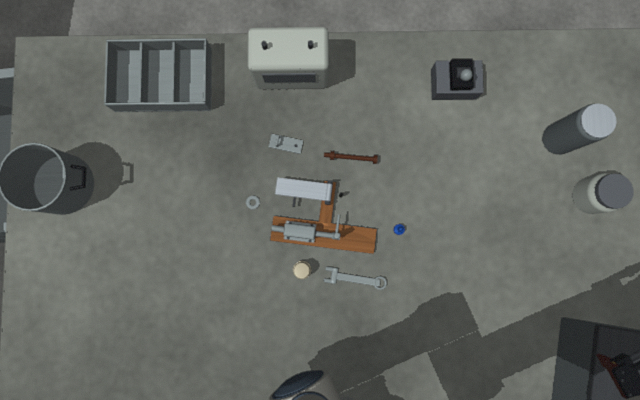

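View pics/side0.png

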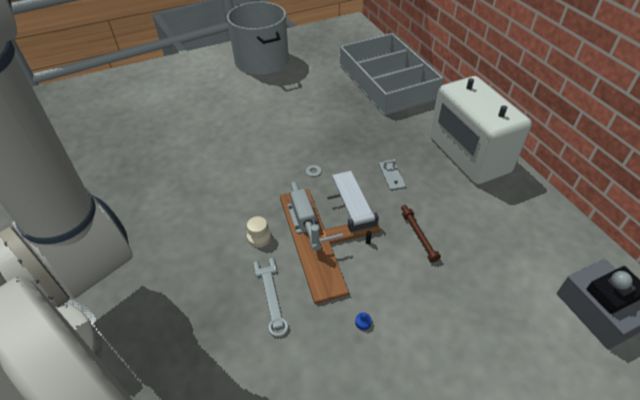

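The top view shows the latch at about px (325,233), with the case to the left (+y world). The plate is folded at (305,188), the handle post is near (343,225), and the spanner and insulator are on the robot side. I'll enlarge this area next.

```bash
python3 - <<'E'
import cv2
i=cv2.imread('pics/top0.png')[165:265,255:390]
cv2.imwrite('pics/c0.png',cv2.resize(i,None,fx=5.9,fy=5.9,interpolation=cv2.INTER_CUBIC))
E
```

```text
(no output)
```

View pics/c0.png

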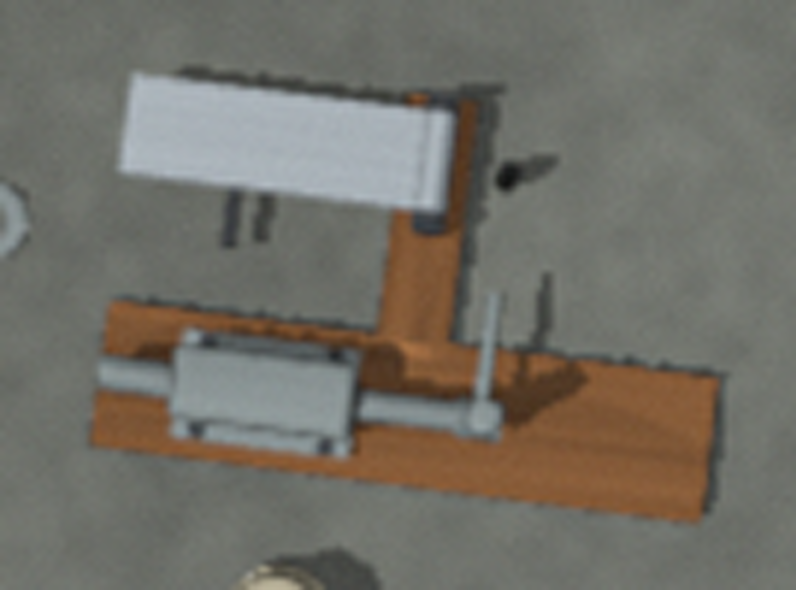

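The enlarged crop gives these pixels:
- **Base corners:** (110,298), (722,375), (700,520), (92,445)
- **Plate end corners:** (133,72), (118,172)
- **Post top:** (485,408)
- **Marker pin (dark, left of two streaks):** about (232,218)
- **Handle pin tip:** (495,292)

```bash
cat >> h.py <<'E'
def load(fn): return dict(np.load('pics/'+fn+'.npz'))
E
python3 - <<'E'
from h import *
d=load('top0')
f=lambda u,v,z=None: px(d,(u+.5)/5.9-.5+255,(v+.5)/5.9-.5+165,z)
c=[f(*p,.012) for p in((110,298),(722,375),(700,520),(92,445))]
o=np.mean(c,0); print('corners',np.round(c,4).tolist(),o)
X=np.mean([c[0]-c[3],c[1]-c[2]],0);Y=np.mean([c[0]-c[1],c[3]-c[2]],0)
print(np.linalg.norm(X),np.linalg.norm(Y), np.degrees(np.arctan2(X[1],X[0])),np.degrees(np.arctan2(-Y[0],Y[1])))
a=np.arctan2(-Y[0],Y[1]); R=np.array([[np.cos(a),-np.sin(a)],[np.sin(a),np.cos(a)]])
L=lambda p:np.round(R.T@(p-o)[:2],4)
for n,p in dict(e1=(133,72,.0345),e2=(118,172,.0345),post=(485,408,.082),htip=(495,292,.042),mtip=(230,247,.022),mtip2=(262,241,.022),h1=(452,108,.034),h2=(440,210,.034)).items(): 
    q=f(*p); print(n,q,L(q), f(*p[:2]))
P=lambda x,y:o[:2]+R@[x,y]
print('grip',P(100,113) if 0 else P(.1,.113),'hinge',P(.1,0),'over',P(.1,-.113),'handle',P(0,-.03))
for n,(u,v) in dict(bolt=(352,156),emit=(399,229),ins=(303,269),hasp=(286,144),wash=(253,202),spL=(330,276),spR=(381,283),dark=(341,194)).items(): q=px(d,u,v); print(n,q,L(q))
E
```

```text
corners [[0.5375, 0.1432, 0.012], [0.504, -0.1048, 0.012], [0.4457, -0.0948, 0.012], [0.4779, 0.1505, 0.012]] [0.49127252 0.02353774 0.012     ]
0.05957755623575006 0.24882462081059242 -8.38493092869748 -7.589242548788029
e1 [0.62684231 0.13168771 0.0345    ] [0.1201 0.1251] [ 6.31989766e-01  1.34790261e-01 -2.65989867e-04]
e2 [0.58651309 0.13775369 0.0345    ] [0.0793 0.1258] [ 0.59042715  0.14108851 -0.00068524]
post [ 0.48981463 -0.00605252  0.082     ] [ 0.0025 -0.0295] [ 0.48983611 -0.00608666  0.08110532]
htip [ 0.53652342 -0.01211275  0.042     ] [ 0.0496 -0.0294] [ 0.53918447 -0.01381806  0.00171507]
mtip [0.55701823 0.09371685 0.022     ] [0.0559 0.0782] [0.55874423 0.09483407 0.00129537]
mtip2 [0.55932859 0.08078174 0.022     ] [0.0599 0.0657] [ 5.61224391e-01  8.17198743e-02 -1.86544103e-04]
h1 [0.61108442 0.00380937 0.034     ] [ 0.1214 -0.0037] [0.61085155 0.00385729 0.0357429 ]
h2 [0.57006831 0.00907915 0.034     ] [ 0.08   -0.0039] [0.56984898 0.00913088 0.03628026]
grip [0.60532049 0.12234087] hinge [0.59039655 0.01033071] over [ 0.57547261 -0.10167945] handle [ 0.48731041 -0.00619948]
bolt [ 0.67835651 -0.04763358  0.01638484] [ 0.1948 -0.0458]
emit [ 0.50102145 -0.15485519  0.02635801] [ 0.0332 -0.1755]
ins [0.41019986 0.07143505 0.0435889 ] [-0.0867  0.0368]
hasp [0.71189146 0.11244334 0.00538634] [0.2069 0.1173]
wash [ 0.57074608  0.19378031 -0.00121894] [0.0563 0.1792]
spL [0.39099541 0.008395   0.00182969] [-0.0974 -0.0283]
spR [ 0.3734135  -0.11320835  0.0005757 ] [-0.0988 -0.1511]
dark [ 0.58496422 -0.01923309  0.02924364] [ 0.0985 -0.03  ]
```

Request:
drive_tool --pt "0.8 0.021 0.041 0 0 0 7" --pt "0.8 0.042 0.082 0 0 0 14" --pt "0.8 0.063 0.123 0 0 0 21" --pt "0.8 0.084 0.164 0 0 0 28" --pt "0.8 0.105 0.205 0 0 0 35" --pt "0.8 0.126 0.246 0 0 0 42" --pt "0.8 0.147 0.287 0 0 0 49" --pt "0.8 0.168 0.328 0 0 0 55.6" --pt "0.8 0.189 0.369 0 0 0 55.6" --pt "0.8 0.21 0.41 0 0 0 55.6" --pt "0.8 0.231 0.451 0 0 0 55.6" --pt "0.8 0.252 0.492 0 0 0 55.6" --force 10

```text
t: 1.3
ee_pos: [0.5213, -0.0424, 0.2223]
tcp_rot: [0.753, 0.658, -0.0, -0.0]
contact_force: [0.7, -1.1, -1.0]
grip_width: 0.0701
grasp_force: 0.0
```

Request:
drive_tool --pt "0.8 0.021 0.041 -0.02 0 0 0" --pt "0.8 0.042 0.082 -0.05 0 0 0" --pt "0.8 0.063 0.123 -0.08 0 0 0" --pt "0.8 0.084 0.167 -0.1 0 0 0" --pt "0.8 0.084 0.167 -0.11 0 0 0" --pt "0.8 0.084 0.167 -0.11 0 0 0" --pt "0.8 0.084 0.167 -0.11 0 0 0"

```text
t: 2.0
ee_pos: [0.6046, 0.1217, 0.1126]
tcp_rot: [0.753, 0.658, -0.001, 0.0]
contact_force: [-0.1, 0.0, 0.0]
grip_width: 0.0703
grasp_force: 0.0
```

```bash
python3 - <<'E'
from h import *
shot('wrist','w0')
E
```

```text
(no output)
```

View pics/w0.png

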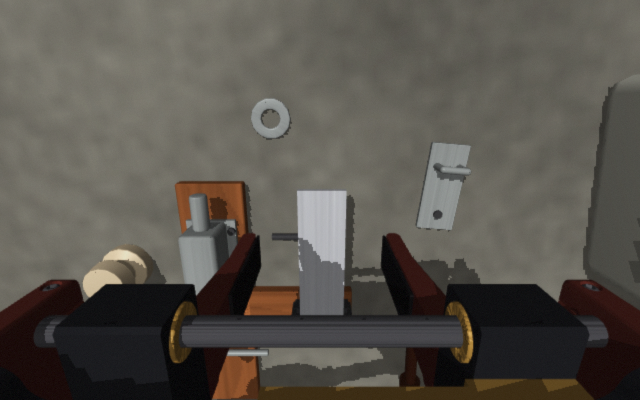

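The wrist view shows the plate centred between the fingers, with its end corners at (297,191) and (346,191). The marker pin tip is at (273,237).

```bash
python3 - <<'E'
from h import *
d=load('w0'); a=np.radians(-7.7); R=np.array([[np.cos(a),-np.sin(a)],[np.sin(a),np.cos(a)]]); o=np.array([.4913,.0235])
for p in((297,191,.0345),(346,191,.0345),(273,237,.022)): q=px(d,*p); print(q,np.round(R.T@(q[:2]-o),4))
print(r.read_state()['ee_pos'])
E
```

```text
[0.58820907 0.13838    0.0345    ] [0.0806 0.1268]
[0.62726156 0.13301522 0.0345    ] [0.1201 0.1267]
[0.55884038 0.09587056 0.022     ] [0.0572 0.0808]
[0.60503308 0.1213094  0.11382593]
```

Request:
drive_tool --pt "0.8 0 0.001 -0.03 0 0 0" --pt "0.8 0 0.001 -0.06 0 0 0" --pt "0.8 0 0.001 -0.085 0 0 0" --pt "0.8 0 0.001 -0.1 0 0 0" --pt "0.8 0 0.001 -0.1 0 0 0" --pt "0.4 0 0.001 -0.1 0 0 0" --pt "0.4 0 0.001 -0.1 0 0 0" --pt "0.4 0 0.001 -0.1 0 0 0" --pt "0.4 0 0.001 -0.1 0 0 0" --pt "0.4 0 0.001 -0.1 0 0 0" --force 10

```text
t: 3.05
ee_pos: [0.6055, 0.1238, 0.0137]
tcp_rot: [0.753, 0.658, 0.001, 0.0]
contact_force: [-0.6, -0.7, 2.8]
grip_width: 0.0396
grasp_force: 10.0
```

Request:
drive_tool --pt "0.4 -0.0002 -0.0017 0.0198 0 0 0" --pt "0.4 -0.0009 -0.0068 0.039 0 0 0" --pt "0.4 -0.002 -0.0152 0.057 0 0 0" --pt "0.4 -0.0036 -0.0265 0.0733 0 0 0" --pt "0.4 -0.0055 -0.0403 0.0873 0 0 0" --pt "0.4 -0.0076 -0.0565 0.0987 0 0 0" --pt "0.4 -0.01 -0.0743 0.1071 0 0 0" --pt "0.4 -0.0126 -0.0934 0.1123 0 0 0" --pt "0.4 -0.0153 -0.113 0.114 0 0 0"

```text
t: 3.95
ee_pos: [0.5898, 0.0091, 0.128]
tcp_rot: [0.753, 0.657, 0.001, 0.0]
contact_force: [4.8, -0.0, -1.4]
grip_width: 0.0401
grasp_force: 10.0
```

Request:
drive_tool --pt "0.4 -0.0027 -0.0196 -0.0017 0 0 0" --pt "0.4 -0.0052 -0.0386 -0.0069 0 0 0" --pt "0.4 -0.0076 -0.0565 -0.0153 0 0 0" --pt "0.4 -0.0098 -0.0726 -0.0267 0 0 0" --pt "0.4 -0.0117 -0.0865 -0.0407 0 0 0" --pt "0.4 -0.0132 -0.0978 -0.057 0 0 0" --pt "0.4 -0.0144 -0.1061 -0.075 0 0 0" --pt "0.4 -0.015 -0.1113 -0.0942 0 0 0" --pt "0.4 -0.0153 -0.113 -0.1135 0 0 0" --pt "0.4 -0.0153 -0.113 -0.1135 0 0 0" --pt "0.4 -0.0153 -0.113 -0.1135 0 0 0"

```text
t: 5.05
ee_pos: [0.5744, -0.1035, 0.0111]
tcp_rot: [0.754, 0.657, -0.0, 0.0]
contact_force: [5.3, -5.6, -2.5]
grip_width: 0.0398
grasp_force: 10.0
```

```bash
python3 - <<'E'
from h import *
s=r.read_state(); print(s['ee_pos'],s['contact_force'])
shot('side','s1')
i=cv2.imread('pics/s1.png')[150:330,230:450]
cv2.imwrite('pics/c1.png',cv2.resize(i,None,fx=3.3,fy=3.3,interpolation=cv2.INTER_CUBIC))
E
```

```text
[ 0.57442764 -0.10353495  0.01111195] [ 5.27186057 -5.59917667 -2.53361759]
```

View pics/c1.png

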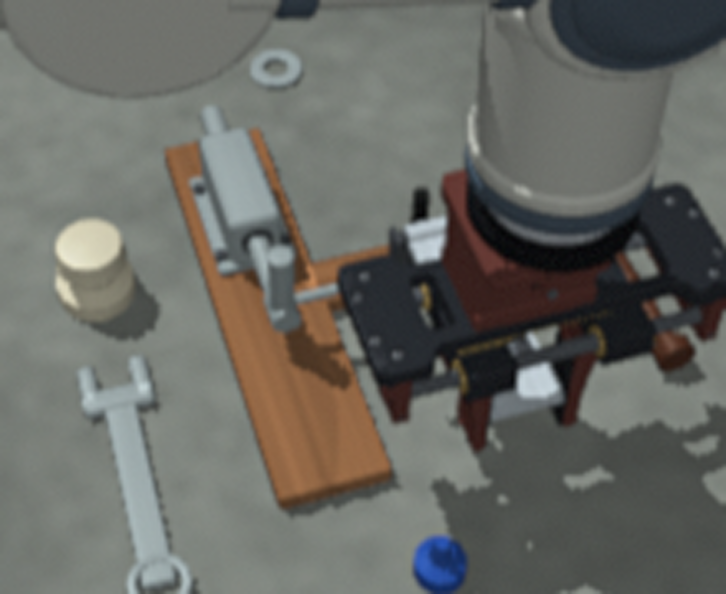

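The plate is over and flat between the fingers, at about (520,390) in the crop, and the bolt is still home. I'll release it and rise straight up.

Request:
drive_tool --pt "0.75 0 0 0 0 0 0" --pt "0.75 0 0 0 0 0 0" --pt "0.75 0 0 0 0 0 0" --pt "0.75 0 0 0.01 0 0 0" --pt "0.75 0 0 0.03 0 0 0" --pt "0.75 0 0 0.06 0 0 0" --pt "0.75 0 0 0.1 0 0 0" --pt "0.75 0 0 0.14 0 0 0" --pt "0.75 -0.02 0.04 0.15 0 0 0" --pt "0.75 -0.04 0.08 0.15 0 0 0" --pt "0.75 -0.06 0.105 0.15 0 0 0" --pt "0.75 -0.06 0.105 0.15 0 0 0"

```text
t: 6.3
ee_pos: [0.513, 0.0055, 0.1647]
tcp_rot: [0.752, 0.659, 0.001, 0.0]
contact_force: [1.2, -0.8, 0.1]
grip_width: 0.066
grasp_force: 0.0
```

```bash
python3 - <<'E'
from h import *
s=r.read_state(); print(s['ee_pos'],s['q'])
d=shot('wrist','w2'); t=shot('top','t2')
a=cv2.imread('pics/t2.png')[165:265,290:400]
cv2.imwrite('pics/c2.png',cv2.resize(a,None,fx=6,fy=6,interpolation=cv2.INTER_CUBIC))
E
```

```text
[0.51295417 0.00546537 0.16468838] [-5.64607195e-02 -1.49182976e-01  1.56870696e+00  1.16679317e-03
  1.72068443e+00  7.54089552e-02]
```

View pics/w2.png

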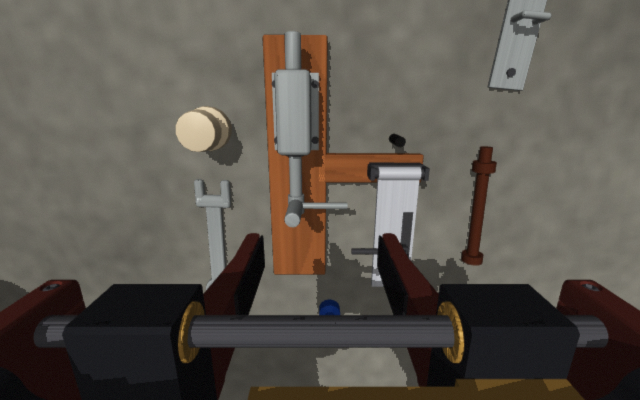

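In the wrist view the plate lies marker side up. The handle post top is at (294,218), the handle pin tip at (347,206), and the marker pin tip at (353,251).

```bash
python3 - <<'E'
from h import *
d=load('w2'); a=np.radians(-7.7); R=np.array([[np.cos(a),-np.sin(a)],[np.sin(a),np.cos(a)]]); o=np.array([.4913,.0235])
for n,p in dict(h=(347,206,.042),m=(353,251,.042),post=(293,218,.082),pe1=(375,285,.0345),base1=(264,36,.012),base2=(329,36,.012)).items(): q=px(d,*p); print(n,q,np.round(R.T@(q[:2]-o),4))
print(R.T@(r.read_state()['ee_pos'][:2]-o))
E
```

```text
h [ 0.53717649 -0.01130304  0.042     ] [ 0.0501 -0.0283]
m [ 0.5380443  -0.06007938  0.042     ] [ 0.0575 -0.0766]
post [ 0.48913585 -0.00193978  0.082     ] [ 0.0013 -0.0255]
pe1 [ 0.55785608 -0.10762094  0.0345    ] [ 0.0835 -0.121 ]
base1 [0.48097299 0.15128277 0.012     ] [-0.0274  0.1252]
base2 [0.5398031  0.14342763 0.012     ] [0.032  0.1253]
[ 0.02560884 -0.01721503]
```

View pics/c2.png

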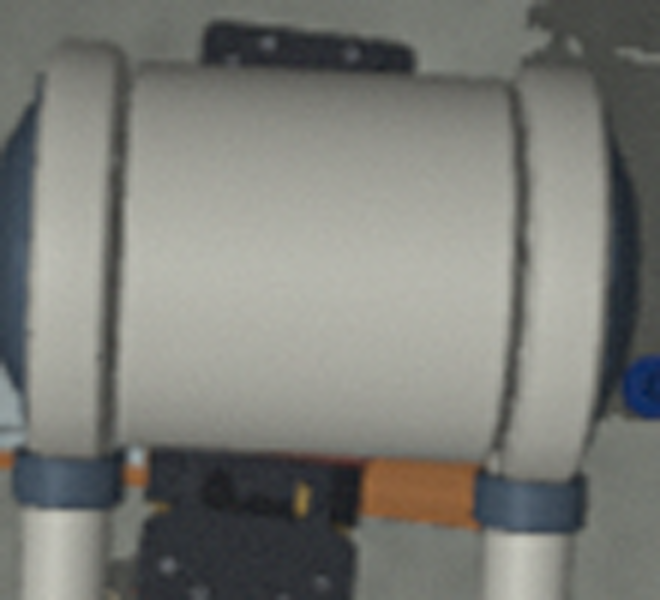

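Request:
drive_tool --pt "0.55 -0.012 -0.006 0 0 0 0" --pt "0.55 -0.0245 -0.012 0 0 0 0" --pt "0.55 -0.0245 -0.012 -0.02 0 0 0" --pt "0.55 -0.0245 -0.012 -0.05 0 0 0" --pt "0.55 -0.0245 -0.012 -0.08 0 0 0" --pt "0.55 -0.0245 -0.012 -0.105 0 0 0" --pt "0.55 -0.0245 -0.012 -0.115 0 0 0" --pt "0.55 -0.0245 -0.012 -0.115 0 0 0" --pt "0.55 -0.0245 -0.012 -0.115 0 0 0"

```text
t: 7.3
ee_pos: [0.4907, -0.0098, 0.0494]
tcp_rot: [0.754, 0.657, 0.0, 0.0]
contact_force: [0.2, 0.4, -0.3]
grip_width: 0.0481
grasp_force: 0.0
```

Request:
drive_tool --pt "0.3 0 0 0 0 0 0" --pt "0.2 0 0 0 0 0 0" --pt "0.1 0 0 0 0 0 0" --pt "0 0 0 0 0 0 0" --pt "0 0 0 0 0 0 0" --pt "0 0 0 0 0 0 0" --pt "0 0 0 0 0 0 0" --force 35

```text
t: 8.0
ee_pos: [0.4865, -0.0089, 0.0485]
tcp_rot: [0.753, 0.658, -0.003, -0.003]
contact_force: [-16.7, 2.2, 10.8]
grip_width: 0.0133
grasp_force: 35.0
```

Request:
drive_tool --pt "0 -0.003 0 0.001 0 0 0" --pt "0 -0.0035 -0.004 0.001 0 0 0" --pt "0 -0.0046 -0.012 0.001 0 0 0" --pt "0 -0.0057 -0.02 0.001 0 0 0" --pt "0 -0.0068 -0.028 0.001 0 0 0" --pt "0 -0.0079 -0.036 0.001 0 0 0" --pt "0 -0.0089 -0.0436 0.001 0 0 0" --pt "0 -0.0089 -0.0436 0.001 0 0 0" --pt "0 -0.0089 -0.0436 0.001 0 0 0"

```text
t: 8.9
ee_pos: [0.4806, -0.0526, 0.0486]
tcp_rot: [0.754, 0.657, 0.0, -0.001]
contact_force: [0.6, 7.3, -4.7]
grip_width: 0.0134
grasp_force: 35.0
```

```bash
python3 - <<'E'
from h import *
s=r.read_state(); print(s['ee_pos'],s['contact_force'],s['grip_width'])
d=shot('wrist','w3')
shot('side','s3')
a=cv2.imread('pics/w3.png')[200:400,230:430]; b=cv2.imread('pics/s3.png')[190:320,280:410]
z=lambda i,f:cv2.resize(i,(400,400),interpolation=cv2.INTER_CUBIC)
cv2.imwrite('pics/c3.png',np.hstack([z(a,2),z(b,2)]))
E
```

```text
[ 0.4805516  -0.05259941  0.04855291] [ 0.55139054  7.28986354 -4.67939297] 0.013385685218310626
```

View pics/c3.png

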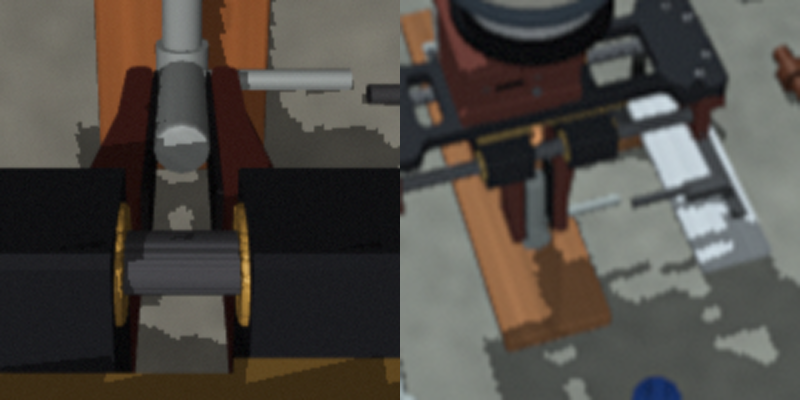

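The pins are nearly in line. In full wrist pixels the handle pin tip is at about (406,240) and the marker pin tip at about (413,247), so the bolt needs a few more mm.

```bash
python3 - <<'E'
from h import *
d=load('w3'); a=np.radians(-7.7); R=np.array([[np.cos(a),-np.sin(a)],[np.sin(a),np.cos(a)]]); o=np.array([.4913,.0235])
for n,p in dict(hbase=(353,238.7),h=(404,239.7),m=(415,246.7)).items(): q=px(d,*p,.042); print(n,q,np.round(R.T@(q[:2]-o),4),px(d,*p)[2])
g=cv2.cvtColor(d['image'],cv2.COLOR_RGB2GRAY)
for c in(390,400,416,424): print(c,g[230:256,c].tolist())
E
```

```text
hbase [ 0.50086352 -0.04973243  0.042     ] [ 0.0193 -0.0713] 0.043938335974370885
h [ 0.53072827 -0.05447496  0.042     ] [ 0.0495 -0.072 ] 0.04389299208478359
m [ 0.53696733 -0.05993713  0.042     ] [ 0.0564 -0.0766] 0.04196775388568619
390 [116, 115, 114, 109, 94, 102, 122, 136, 147, 154, 150, 144, 133, 120, 105, 67, 76, 108, 112, 110, 109, 110, 109, 111, 110, 112]
400 [115, 113, 114, 111, 95, 101, 122, 137, 145, 152, 148, 144, 134, 119, 114, 110, 113, 114, 114, 113, 114, 114, 114, 112, 112, 113]
416 [116, 116, 114, 115, 116, 117, 116, 116, 116, 117, 116, 105, 56, 45, 48, 52, 55, 56, 52, 49, 44, 56, 92, 114, 115, 113]
424 [114, 115, 115, 115, 116, 117, 116, 116, 117, 117, 116, 107, 57, 44, 51, 56, 58, 57, 57, 52, 45, 43, 67, 111, 116, 115]
```

Request:
drive_tool --pt "0 -0.0003 -0.0025 0 0 0 0" --pt "0 -0.0007 -0.005 0 0 0 0" --pt "0 -0.0007 -0.005 0 0 0 0" --pt "0 -0.0007 -0.005 0 0 0 0" --pt "0 -0.0007 -0.005 0 0 0 0" --pt "0 -0.0007 -0.005 0 0 0 0" --pt "0 -0.0007 -0.005 0 0 0 0" --pt "0 -0.0007 -0.005 0 0 0 0"

```text
t: 9.8
ee_pos: [0.4799, -0.0572, 0.0486]
tcp_rot: [0.753, 0.658, 0.001, -0.001]
contact_force: [1.8, 7.4, -4.4]
grip_width: 0.0134
grasp_force: 35.0
```

```bash
python3 - <<'E'
from h import *
s=r.read_state(); print(s['ee_pos'],s['contact_force'],s['grip_width'])
d=shot('wrist','w4'); shot('side','s4')
g=cv2.cvtColor(d['image'],cv2.COLOR_RGB2GRAY)
for c in(390,400,416,424): print(c,g[230:260,c].tolist())
a=cv2.imread('pics/w4.png')[200:300,330:430]; b=cv2.imread('pics/s4.png')[190:320,280:410]
z=lambda i:cv2.resize(i,(400,400),interpolation=cv2.INTER_CUBIC)
cv2.imwrite('pics/c4.png',np.hstack([z(a),z(b)]))
E
```

```text
[ 0.47993642 -0.05716036  0.04855127] [ 1.83583398  7.39006819 -4.36256281] 0.013374726520660803
390 [113, 111, 112, 106, 93, 98, 118, 136, 144, 152, 150, 142, 131, 111, 88, 64, 76, 106, 109, 111, 110, 111, 112, 111, 111, 114, 112, 113, 115, 116]
400 [112, 111, 112, 108, 93, 98, 119, 135, 145, 151, 149, 141, 132, 115, 96, 111, 114, 111, 114, 111, 113, 111, 111, 113, 112, 111, 112, 112, 112, 113]
416 [117, 116, 117, 116, 103, 47, 38, 42, 35, 36, 39, 39, 37, 36, 42, 69, 110, 114, 114, 113, 115, 113, 113, 111, 111, 113, 110, 110, 110, 112]
424 [115, 115, 116, 115, 103, 45, 42, 50, 55, 56, 58, 54, 51, 46, 42, 50, 65, 75, 110, 114, 115, 114, 114, 116, 114, 116, 115, 116, 118, 116]
```

View pics/c4.png

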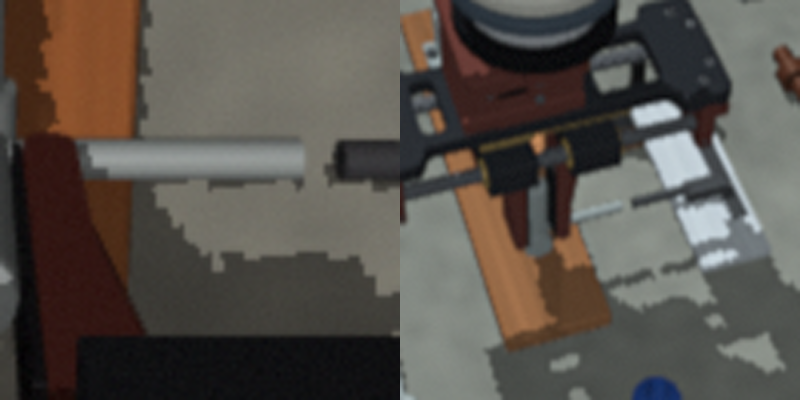

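Both views show the pins end to end: handle pin centre row about 239, marker pin about 240, so they are within 1 mm. The grip holds at 35 N and the bolt is still, so I'm handing in.

```bash
python3 -c "
from plant import r
print(r.hand_in())"
```

```text
the job is handed in; nothing more can be done
None
```

The job is handed in, with no verdict returned: the plate lies swung over marker side up, and the gripper is holding the bolt at 35 N with its pin within about 1 mm of the marker's pin.

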